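# Feed a steel blank home in the grinding guide with the push stick

## Robot

A 6-joint arm with a two-finger parallel gripper is mounted at the origin on the work surface. World frame = base frame: x ahead of the robot, y to its left, z up, the work surface at z = 0. Lengths are in m, angles in rad, forces in N, time in s.
With the tool pointing down it reaches from about 0.275 to 1 m from the base axis. Payload 8.4 kg.
Tool frame: the origin (TCP) lies on the centre line of the jaws, within the pads' length; the fingertips stand 17 mm ahead of it and the grasp point (between the pads) lies 2 mm behind it (bot.tcp_to_tips is the z of the fingertips in the tool frame, in m); z points along the fingers, y is the line along which they close (so a half turn about z gives the same grasp; the last joint's range is limited). The gripper opens to 85 mm and grips with 20 to 120 N. Pads are 22 mm wide; open, the fingers measure 114 mm over their backs; the gripper's body (76 mm by 85 mm) begins 54 mm behind the grasp point. The pads swing forward as they close: fully open they stand 13 mm farther back than shut.
Start: joints at [1.173, 0.353, 1.633, -0, 1.155, -0.002], TCP at [0.241, 0.577, 0.248] pointing down, gripper open.
Joint ranges: [-2.63, 2.63], [-0.92, 2.1], [0.06, 2.66], [-1.3, 4.44], [0, 2.69], [-3.02, 3.02]. Speed limits (rad/s): [2.22, 2.22, 2.79, 3.14, 3.14, 3.14].

## Interface

Orientations are given as a unit quaternion [x, y, z, w].
In Python, from workcell import bot, hand, kinematics, get_obs, vision, hand_in gives the robot as it stands. The module is installed in compiled form; this text tells all that it offers. Calls block until the motion is done:
- bot.reach(position, orientation): joint-space move of the TCP to a pose.
- bot.servo_line(position, ori=None, velocity=0.15): straight line of the TCP; ori=None keeps the orientation; velocity is the mean speed in m/s.
- bot.goto_joints(angles): joint-space move.
- hand.move_gripper(opening, strength=None): finger opening in m; strength is the grip in N (None keeps the last); returns when the fingers have stopped.
- bot.dwell(seconds).
- kinematics.solve_ik(position, orientation): joint angles nearest the present ones, or None.
- get_obs(): the state.
- vision.read_camera(name): name is "scene" or "top"; returns a dict with "frame" (400x640x3 uint8, red, green, blue), "intrinsics" (3x3 intrinsics, pixels), "dist" ([k1, k2, p1, p2, k3] as OpenCV has them; the pictures are not rectified), "view" (4x4, takes a point from world to camera coordinates). Camera axes: x right, y down, z forward; pixel columns grow to the right and rows downward; lengths in m; the calibration is good to about 2 mm. A picture is of the moment at which its call begins. There is no depth.
A pose or a line that the arm cannot do raises bot.IKError and nothing moves.
- hand_in(): hands the job in; it is judged then, once.
The state is a dict: "time_s": time; "joint_pos": joint angles; "joint_vel": joint speeds; "joint_efforts": joint torques, N m; "position": TCP position; "orientation": TCP orientation; "wrist_force": force on the tool from outside, world axes, zero at the start; "ft_torque": the same for the moment, N m; "gripper_width": finger opening in m; "grip_force": force on a finger pad.
Only numpy, scipy, OpenCV 4.12 (cv2) and the standard library are available. Lean on these libraries where they do the work, as an engineer would, in place of code of your own. Each camera call takes 0.05 s, during which the arm holds its last target. There are 200 camera calls.

## Task

Lay the square steel blank on the infeed bed of the grinding guide, then take the wooden push stick and feed the blank with it through the channel, past the side pad, until it presses firmly on the sprung brass nose at the far end and the nose gives a little, but gently enough not to drive the nose hard onto its bottom. Draw the stick out and lay it flat on the bench clear of the guide, leaving the blank in the channel against the nose; do not handle the blank by hand once it is in the channel, and leave the other things on the bench where they are.

Things in the scene. Friction and masses are not known exactly. Their poses are not given: they have to be found in the camera images.
- guide: Grinding guide fixed to the bench: dark steel base plate 300 x 100 x 24 mm (x, y, z); origin at the centre of its underside, x = feed direction (towards the stop), z up. The plate's top is bed and channel floor. Infeed bed, bare and open: x = -150 to -60 mm. Its channel is centred on y = 0. A grey spring housing 26 mm high stands on it at x = 41 to 91, y = -35 to -50 mm.
- guide_mouth (a point): Point on the channel floor, on its centre line, where the straight channel begins (guide x = -30 mm); axes as the guide's. From here two aluminium walls 22 mm high, 12 mm thick run 145 mm along +x, forming an open-topped channel 17 mm wide. Over the 30 mm before this point the walls flare to about 45 mm apart.
- guide_pad (a point): Innermost point of the rounded black sprung pad (radius 12 mm) in the channel's -y wall, at guide x = 66 mm, on the floor; axes as the guide's. The pad reaches 4.5 mm into the channel and gives up to 6 mm sideways under 4 to 10 N. It drags on a blank with some 3 to 9 N, rather more as the blank first wedges in, and holds it where it is left.
- stop: Grey end-stop block 26 x 41 x 34 mm closing the channel's far end, fixed at guide x = 128 mm; origin at the centre of its underside (on the channel floor), axes as the guide's. A set screw through it carries a sprung brass nose facing -x in the channel. A firm press is over 4 N on the nose itself, besides the pad's drag, kept up for 0.3 s; over 16 N on it is too much.
- nose_line (a point): Point on the stop's near face, 13 mm to -x of its origin, 7 mm over the floor, where the nose's axis leaves the block. The nose (brass, 13 mm diameter) has its face 10 to 26 mm to -x of this point, as last set: not measured, to be felt or seen from above. It starts to give at 2 N, 8 N/mm, and is on its rigid bottom after 1.5 mm (14 N).
- blank: Square bright steel blank, 60 x 14 x 14 mm, its length along x, about 90 g; origin at the centre of its underside. It is the square one of three short steel bars on the bench.
- stick: Light wooden push stick, about 80 g: a handle block 80 x 26 x 36 mm (x, y, z) with a bar 120 mm long, 10 mm wide and 12 mm high running out of its front along +x, flush with its underside. Origin at the centre of the handle's underside. Lies flat on the bench at the start. Grip the handle across its 26 mm.
- stick_tip (a point): Centre of the front end face of the push stick's bar, 160 mm ahead of the stick's origin along its x and 6 mm over its underside; axes as the stick's.
- round_bar: Round steel bar, 16 mm diameter, 60 mm long, lying on the bench. Leave alone.
- flat_bar: Flat steel bar 70 x 26 x 8 mm, lying on the bench. Leave alone.
- spare_wheel: Spare grinding wheel lying flat, 124 mm diameter, 20 mm thick, bore 20 mm; origin at the centre of its underside. Leave alone.
- wrench: Steel wrench lying on the bench. Leave alone.
- quench_cup: Steel cup, 84 mm diameter, 85 mm high, upright. Leave alone.
- file_brush: Brush lying on the bench. Leave alone.
- oil_can: Grey can, 60 mm diameter, 130 mm high, upright. Leave alone.

How it is judged:
On the way, in this order (a step that is already met when the one before it is completed fails the run):
1. the blank lies in the channel, at least half its length past the flared mouth, and the fingers are off it (y of blank in the frame of guide between -0.006 and 0.006 m and z of blank in the frame of guide between 0.019 and 0.029 m and x of blank in the frame of guide above 0 m and contact force between the fingers and blank below 0.1 N), for 0.1 s.
2. the stick presses the blank on the sprung nose with more than 4 N on the nose, for 0.3 s (x of blank in the frame of guide above 0.02 m and y of blank in the frame of guide between -0.006 and 0.006 m and z of blank in the frame of guide between 0.019 and 0.029 m and contact force between blank and stop above 4 N and contact force between stick and blank above 4 N), for 0.3 s.
At the end, for the whole second after the job is handed in: Blank flat in the channel (underside within 5 mm of its floor, 6 mm of the centre line, centre over 20 mm past the guide's origin), bearing on the nose with over 0.5 N, at rest; stick flat on the bench (underside below 8 mm, tilt under 0.1 rad), at rest, touching neither guide nor blank (x of blank in the frame of guide above 0.02 m and y of blank in the frame of guide between -0.006 and 0.006 m and z of blank in the frame of guide between 0.019 and 0.029 m and contact force between blank and stop above 0.5 N and linear speed of each of blank, stick below 0.01 m/s and height (world z) of stick between -0.004 and 0.008 m and angle between stick's own z axis and vertical below 0.1 rad and contact force between stick and guide below 0.05 N and contact force between stick and blank below 0.05 N).
It fails at once if more than 16 N on the nose or stop: the nose driven hard onto its bottom (contact force between blank and stop above 16 N).
It fails at once if the fingers handle the blank while its centre is in the channel (y of blank in the frame of guide between -0.006 and 0.006 m and z of blank in the frame of guide between 0.019 and 0.029 m and x of blank in the frame of guide above 0 m and contact force between the fingers and blank above 0.5 N).
It fails at once if the arm, the stick or anything but the blank presses on the stop or its nose (contact force between any of the arm, the fingers, stick and stop above 2 N).
It fails at once if another thing on the bench shifted by more than 30 mm (distance of any of round_bar, flat_bar, spare_wheel, wrench, quench_cup, file_brush, oil_can from where it was at the start of the episode above 0.03 m).
It also fails if it takes over 70 s, if anything falls off the work surface, if the arm or the gripper's body presses on something with over 40 N, if the wrist force passes 120 N, or if a joint passes its speed limit or range.

## Working session

There is one attempt and no reset: what is moved stays moved. The work goes in short steps, each a Python script; the robot and the scene stay as the last script left them, time stands still between calls to the robot, and variables do not carry over. Pictures are saved under pics/ and viewed, at most 10 in all, crops included, and the job is handed in when it is done.

```bash
mkdir -p pics; python3 - <<'E'
from workcell import *
import cv2, numpy as np
for n in("scene","top"):
    d=vision.read_camera(n); cv2.imwrite(f"pics/{n}0.png",d["frame"][:,:,::-1]); np.savez(n+"0.npz",**d)
    print(n,np.round(d["intrinsics"],1).tolist(),np.round(d["dist"],4),np.round(d["view"],3).tolist())
o=get_obs();print({k:np.round(v,3).tolist() for k,v in o.items()},bot.tcp_to_tips)
E
```

```text
scene [[405.1, 0.0, 318.3], [0.0, 405.1, 206.0], [0.0, 0.0, 1.0]] [0.0235 0.     0.     0.     0.    ] [[-0.068, 0.998, -0.011, -0.003], [0.755, 0.045, -0.654, -0.411], [-0.652, -0.052, -0.757, 1.461], [0.0, 0.0, 0.0, 1.0]]
top [[410.9, 0.0, 306.8], [0.0, 410.9, 206.1], [0.0, 0.0, 1.0]] [-0.0509  0.      0.      0.      0.    ] [[-0.057, -0.998, -0.007, 0.065], [-0.97, 0.057, -0.236, 0.608], [0.236, -0.007, -0.972, 0.813], [0.0, 0.0, 0.0, 1.0]]
{'time_s': 0.1, 'joint_pos': [1.173, 0.354, 1.634, -0.0, 1.155, -0.002], 'joint_vel': [-0.0, -0.003, -0.002, -0.0, 0.001, -0.001], 'joint_efforts': [-0.0, -60.636, -34.282, 0.0, 0.004, -0.0], 'position': [0.241, 0.576, 0.248], 'orientation': [0.197, 0.98, -0.001, -0.0], 'wrist_force': [0.132, 0.208, -0.39], 'ft_torque': [-0.011, -0.02, -0.032], 'grip_force': 0.0, 'gripper_width': 0.086} 0.017
```

View pics/top0.png

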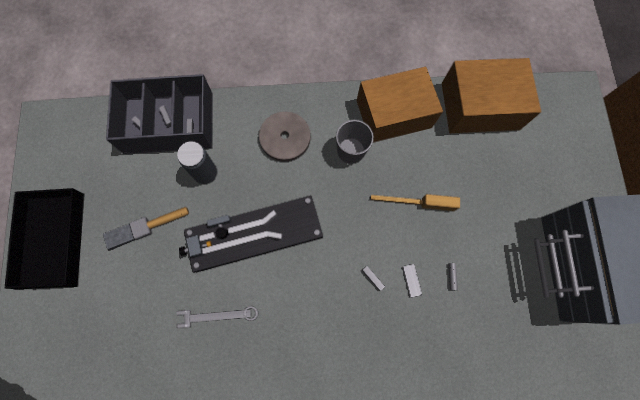

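View pics/scene0.png

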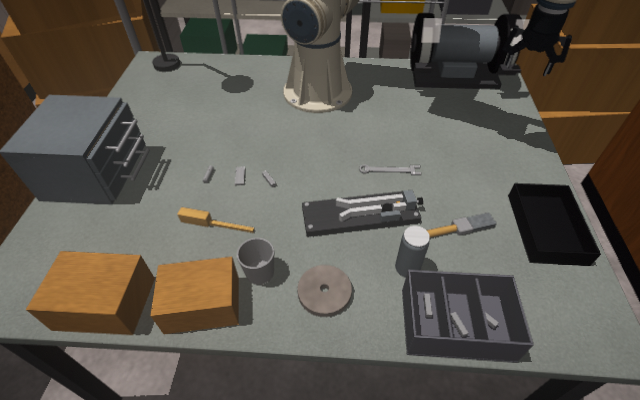

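The top view shows the guide around (253,233) with its stop at the left (195,245), and the stick with its handle at (441,202) and tip at (372,197). Three bars lie at (373,278), (412,281) and (452,276). I'll zoom in to tell the bars apart.

```bash
python3 - <<'E'
import cv2, numpy as np
t=cv2.imread("pics/top0.png"); s=cv2.imread("pics/scene0.png")
a=cv2.resize(t[250:305,350:470],None,fx=6.6,fy=5,interpolation=2)[:, :792]
a=cv2.resize(t[255:303,355:465],(660,288),interpolation=2)
b=cv2.resize(s[155:195,190:300],(660,240),interpolation=2)
cv2.imwrite("pics/bars.png",np.vstack([a,b]))
g=cv2.resize(t[190:280,170:330],(800,450),interpolation=2); cv2.imwrite("pics/guide.png",g)
E
```

```text
(no output)
```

View pics/bars.png

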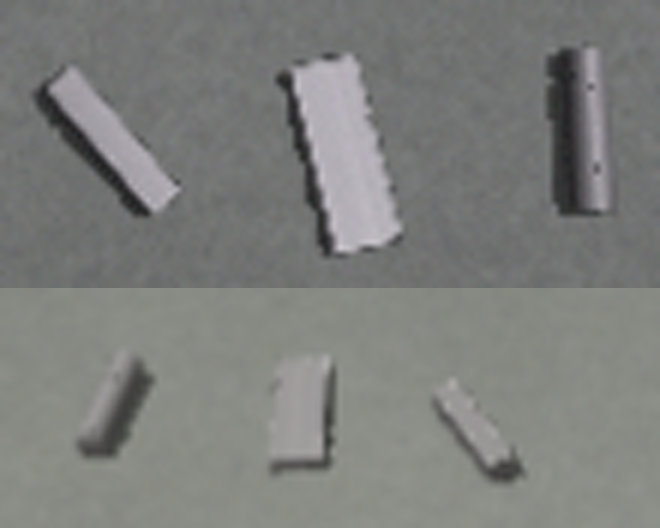

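View pics/guide.png

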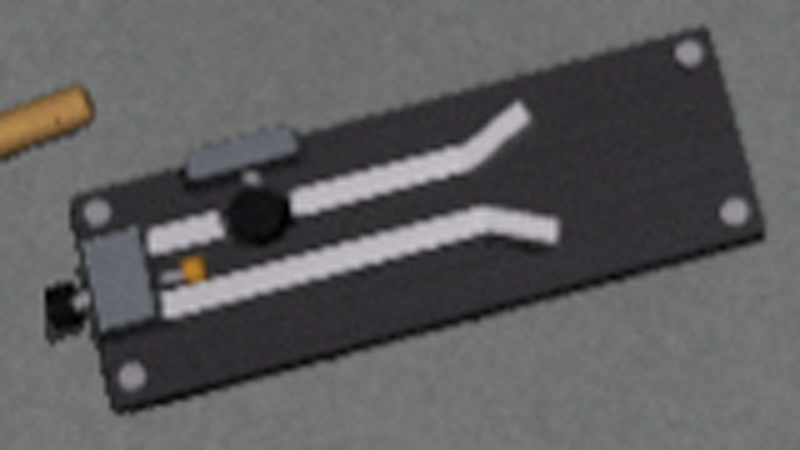

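The square blank is the left bar in the top view, at about (373,278), and the right one in the scene view, at about (268,178). The round bar shows gradient shading and the flat bar is wide. In the guide crop, the four bolts, walls, pad (221,233) and brass nose (208,244) all show clearly. Next I'll measure.

```bash
cat > h.py <<'E'
import cv2, numpy as np
from scipy.spatial.transform import Rotation as R
def ray(d,uv):
    p=cv2.undistortPoints(np.float64(uv).reshape(-1,1,2),d["intrinsics"],d["dist"])[:,0]
    V=d["view"]; r=np.c_[p,np.ones(len(p))]@V[:3,:3]; return -V[:3,:3].T@V[:3,3], r
def plane(d,uv,z):
    c,r=ray(d,uv); return c+r*((z-c[2])/r[:,2])[:,None]
def tri(d1,u1,d2,u2):
    c1,r1=ray(d1,[u1]);c2,r2=ray(d2,[u2]);a,b=r1[0],r2[0]
    s=np.linalg.lstsq(np.c_[a,-b],c2-c1,rcond=None)[0]
    p,q=c1+s[0]*a,c2+s[1]*b; return (p+q)/2,np.linalg.norm(p-q)
def blobs(m,x0,y0,x1,y1,lo,hi):
    q=np.zeros_like(m,np.uint8); q[y0:y1,x0:x1]=m[y0:y1,x0:x1]*255
    n,L,S,C=cv2.connectedComponentsWithStats(q)
    return [(C[i],S[i,4],(L==i).astype(np.uint8)) for i in range(1,n) if lo<=S[i,4]<=hi]
def rect(m):
    c,_=cv2.findContours(m,0,1); return cv2.boxPoints(cv2.minAreaRect(max(c,key=len)))
def down(yaw): return (R.from_euler('z',yaw)*R.from_euler('x',np.pi)).as_quat()
E
python3 - <<'E'
from h import *
T=dict(np.load("top0.npz"));S=dict(np.load("scene0.npz"))
np.set_printoptions(precision=4,suppress=True)
out=[]
def show(n,d,m,box,lo,hi,z):
    res=blobs(m,*box,lo,hi)
    for c,a,k in res:
        P=plane(d,rect(k),z)
        e=[np.linalg.norm(P[i]-P[i-1]) for i in (1,2)]
        i=1 if e[0]>e[1] else 2
        v=P[i]-P[i-1]
        print(n,"px",c,a,"ctr",plane(d,[c],z)[0],"rectctr",P.mean(0)[:2],"size",np.array(e),"yaw",np.degrees(np.arctan2(v[1],v[0]))%180)
    return res
gt=cv2.cvtColor(T["frame"],cv2.COLOR_RGB2GRAY);gs=cv2.cvtColor(S["frame"],cv2.COLOR_RGB2GRAY)
ht=cv2.cvtColor(T["frame"],cv2.COLOR_RGB2HSV);hs=cv2.cvtColor(S["frame"],cv2.COLOR_RGB2HSV)
b=show("blankT",T,gt>135,(358,262,390,295),30,400,.014)
c=show("blankS",S,gs>150,(258,165,282,192),20,400,.014)
for x in b:
  for y in c: print("tri blank",tri(T,x[0],S,y[0]))
B=show("boltT",T,gt>110,(180,190,325,275),8,45,.024)
W=show("wallT",T,gt>140,(180,190,325,275),50,900,.046)
C=show("boltS",S,gs>100,(300,190,428,240),4,45,.024)
n=show("noseT",T,(ht[...,1]>150)&(ht[...,2]>90),(190,230,225,255),3,100,.035)
o=show("stickT",T,(ht[...,1]>120)&(ht[...,2]>60),(360,180,470,215),20,2000,.03)
o2=show("stickS",S,(hs[...,1]>120)&(hs[...,2]>60),(170,200,260,240),20,2000,.03)
a=cv2.resize(T["frame"][185:218,362:468],(742,231),interpolation=2)
bb=cv2.resize(S["frame"][200:240,170:262],(736,320),interpolation=2);bb=np.pad(bb,((0,0),(0,6),(0,0)))
cv2.imwrite("pics/stick.png",np.vstack([a,bb])[:,:,::-1])
E
```

```text
blankT px [373.6234 277.8117] 154 ctr [ 0.4532 -0.1093  0.014 ] rectctr [ 0.4538 -0.1088] size [0.0127 0.0591] yaw 36.34208776413962
blankS px [268.1489 176.7021] 47 ctr [ 0.4512 -0.1103  0.014 ] rectctr [ 0.4499 -0.11  ] size [0.0126 0.0548] yaw 35.90546203957282
tri blank (array([ 0.4531, -0.1094,  0.016 ]), np.float64(0.0007888362704136693))
boltT px [307.3125 200.125 ] 16 ctr [0.6364 0.0271 0.024 ] rectctr [0.6367 0.0267] size [0.0082 0.0082] yaw 40.71504548099293
boltT px [236.75 202.25] 8 ctr [0.6409 0.1886 0.024 ] rectctr [0.6408 0.189 ] size [0.0062 0.0053] yaw 152.69998948030224
boltT px [182.8611 211.2222] 36 ctr [0.627  0.3126 0.024 ] rectctr [0.6269 0.3134] size [0.0168 0.0121] yaw 109.37491984723148
boltT px [188.9375 232.    ] 16 ctr [0.578  0.2981 0.024 ] rectctr [0.5782 0.2975] size [0.009  0.0084] yaw 114.21779616628979
boltT px [316.4444 231.8889] 18 ctr [0.5618 0.0109 0.024 ] rectctr [0.562  0.0102] size [0.0096 0.008 ] yaw 131.98133450509317
boltT px [195.8889 264.7222] 18 ctr [0.5034 0.282  0.024 ] rectctr [0.5034 0.2823] size [0.0092 0.0081] yaw 133.258674053735
[... 705 characters left out ...]
] size [0.0102 0.0129] yaw 4.492880413569608
noseT px [208.5    243.2222] 18 ctr [0.5481 0.2511 0.035 ] rectctr [0.5486 0.2511] size [0.0067 0.0089] yaw 179.80729088116524
stickT px [442.027 201.062] 371 ctr [ 0.6148 -0.2789  0.03  ] rectctr [ 0.6148 -0.2789] size [0.0253 0.0796] yaw 81.32021100007871
stickT px [396.3317 199.4341] 205 ctr [ 0.6247 -0.175   0.03  ] rectctr [ 0.6247 -0.1753] size [0.0102 0.1168] yaw 81.59430472296076
stickS px [193.2057 216.1542] 389 ctr [ 0.6209 -0.2782  0.03  ] rectctr [ 0.6206 -0.279 ] size [0.0457 0.0849] yaw 80.9351357529311
stickS px [231.2473 225.7742] 186 ctr [ 0.6462 -0.1735  0.03  ] rectctr [ 0.6459 -0.1748] size [0.014  0.1186] yaw 80.03559198179876
```

View pics/stick.png

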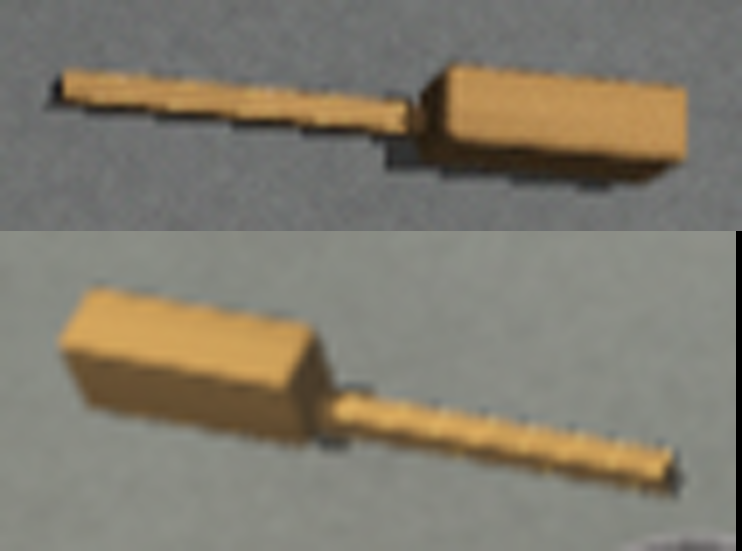

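The stick crop shows the handle's top face centred at about (443.0,201.1) in top and (193.8,213.4) in scene, with a bar yaw of about 81.5°. The measured sizes match the text: blank 59 x 13 mm, handle 80 x 25 mm, bolts symmetric. Next is a height check, then picking and placing the blank.

```bash
cat >> h.py <<'E'
GC=np.array([.5699,.1545]); GY=np.radians(102.2); GX=np.array([np.cos(GY),np.sin(GY)]); GN=np.array([-GX[1],GX[0]])
def G(x,y,z): return [*(GC+x*GX+y*GN),z]
def toG(p): d=np.asarray(p)[:2]-GC; return np.array([d@GX,d@GN])
E
python3 - <<'E'
from h import *
from workcell import *
np.set_printoptions(precision=4,suppress=True)
T=dict(np.load("top0.npz"));S=dict(np.load("scene0.npz"))
print("handle",tri(T,(443,201.1),S,(193.8,213.4)), plane(T,[(443,201.1)],.036))
print("bolts",tri(T,(307.31,200.12),S,(310,226)),tri(T,(188.94,232),S,(415.5,213.5)))
P=(.4532,-.1093)
hand.move_gripper(.045,40)
bot.reach([*P,.12],down(np.radians(36.2)))
bot.servo_line([*P,.0195],velocity=.15)
hand.move_gripper(0,40)
o=get_obs();print(o["time_s"],o["position"],o["gripper_width"],o["grip_force"],o["wrist_force"])
E
```

```text
handle (array([ 0.6137, -0.2791,  0.0328]), np.float64(0.0021188386156962944)) [[ 0.6131 -0.279   0.036 ]]
bolts (array([0.635 , 0.0264, 0.0299]), np.float64(0.001591719237328961)) (array([0.5769, 0.2954, 0.0292]), np.float64(0.0022782707641279005))
4.3583 [ 0.4538 -0.1095  0.0205] 0.013038713846016299 40.49582540988922 [-1.8198  1.3128  6.2343]
```

```bash
sed -i 's/GC=np.array(.*\]); GY/GC=np.array([.5693,.1541]); GY/' h.py
python3 - <<'E'
from h import *
from workcell import *
np.set_printoptions(precision=4,suppress=True)
q=down(GY)
p=get_obs()["position"]
bot.servo_line([p[0],p[1],.11],velocity=.2)
bot.reach(G(-105,0,0)[:0] or G(-.105,0,.10),q)
bot.servo_line(G(-.105,0,.048),velocity=.12)
f0=get_obs()["wrist_force"]
z=.048
while z>.042:
    z-=.0005; bot.servo_line(G(-.105,0,z),velocity=.03); o=get_obs()
    if o["wrist_force"][2]-f0[2]>2: break
print(z,f0,o["wrist_force"],o["position"],toG(o["position"]))
hand.move_gripper(.03)
bot.servo_line(G(-.105,0,.12),velocity=.2)
hand.move_gripper(.05)
bot.reach([.6134,-.279,.12],down(np.radians(81.5)))
d=vision.read_camera("top");np.savez("top1.npz",**d)
e=vision.read_camera("scene");np.savez("scene1.npz",**e)
g=cv2.cvtColor(d["frame"],cv2.COLOR_RGB2GRAY)
cv2.imwrite("pics/p1.png",cv2.resize(d["frame"][180:280,170:350],(792,440),interpolation=2)[:,:,::-1])
print(get_obs()["time_s"])
E
```

```text
0.044 [-0.261   0.7175 -0.0461] [-1.4857 -0.7537  6.1186] [0.5916 0.0515 0.0445] [-0.105  -0.0001]
10.925
```

View pics/p1.png

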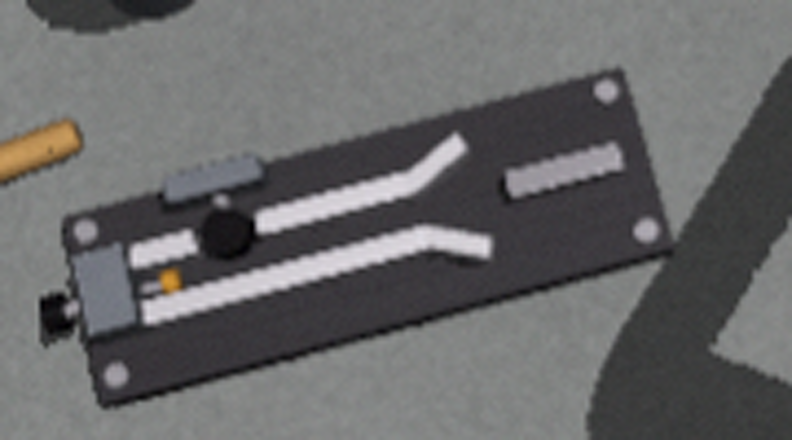

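The blank lies on the bed, crop (565,170), aligned with the channel. Next I'll grasp the stick and check its tip.

```bash
python3 - <<'E'
from h import *
from workcell import *
np.set_printoptions(precision=4,suppress=True)
bot.servo_line([.6134,-.279,.024],velocity=.15)
hand.move_gripper(0,90)
o=get_obs();print(o["position"],o["gripper_width"],o["grip_force"],o["wrist_force"])
zg=o["position"][2]
p=o["position"]; bot.servo_line([p[0],p[1],.10],velocity=.15)
# lift, align with guide: tip at guide x=-0.15 -> handle origin -0.31
q=down(GY)
bot.reach(G(-.315,0,.10),q)
bot.servo_line(G(-.315,0,zg+.026),velocity=.15)
o=get_obs();print(o["time_s"],o["position"],toG(o["position"]),o["wrist_force"],o["ft_torque"])
d=vision.read_camera("top");e=vision.read_camera("scene")
np.savez("top2.npz",**d);np.savez("scene2.npz",**e)
a=cv2.resize(d["frame"][170:260,250:430],(720,360),interpolation=2)
b=cv2.resize(e["frame"][190:240,200:380],(720,200),interpolation=2)
cv2.imwrite("pics/p2.png",np.vstack([a,b])[:,:,::-1])
h=cv2.cvtColor(d["frame"],cv2.COLOR_RGB2HSV)
for c,A,k in blobs((h[...,1]>120)&(h[...,2]>60),290,180,440,230,15,2000):
    P=plane(d,rect(k),.038); print(c,A,[toG(x) for x in P])
E
```

```text
[ 0.6144 -0.2794  0.0256] 0.024710399091234275 89.22319293022156 [-0.1142 -0.0253  7.039 ]
13.7667 [ 0.6355 -0.1546  0.0512] [-0.3157  0.0005] [-0.3056 -0.4857 -1.3171] [-0.0039 -0.0423 -0.0182]
[377.6045 194.6791] 134 [array([-0.2798, -0.0163]), array([-0.3089, -0.018 ]), array([-0.3089,  0.0076]), array([-0.28  ,  0.0092])]
[344.758 205.895] 219 [array([-0.1553, -0.0051]), array([-0.275, -0.005]), array([-0.2745,  0.0052]), array([-0.1551,  0.005 ])]
```

View pics/p2.png

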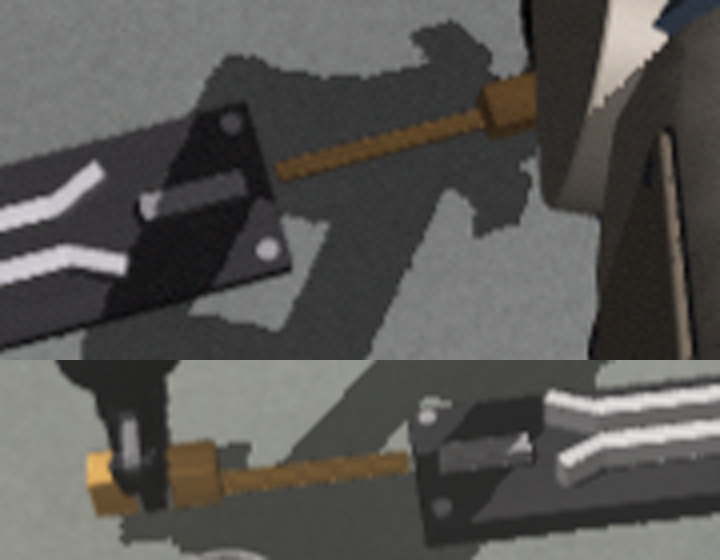

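The stick is straight on the channel axis: its tip is at guide x = -155 mm, y ≈ 0, and it is about 1.6 mm above bed level. I'll feed the blank up to just before the pad.

```bash
cat >> h.py <<'E'
OFF=.160; ZP=.0512
def drag(o): return -np.asarray(o["wrist_force"])[:2]@GX
def lat(o): return np.asarray(o["wrist_force"])[:2]@GN
E
python3 - <<'E'
from h import *
from workcell import *
L=[]
f0=drag(get_obs());print("f0",f0)
for t in np.arange(-.145,-.0119,.0085):
    bot.servo_line(G(t-OFF,0,ZP),velocity=.05); o=get_obs()
    L.append((round(t*1e3,1),round((toG(o["position"])[0]+OFF)*1e3,1),round(drag(o)-f0,1),round(lat(o),1),round(o["wrist_force"][2],1)))
    if drag(o)-f0>12: break
print(L,o["time_s"])
E
```

```text
f0 -0.23128292693958244
[(np.float64(-145.0), np.float64(-144.5), np.float64(0.2), np.float64(1.0), np.float64(-0.8)), (np.float64(-136.5), np.float64(-136.1), np.float64(0.6), np.float64(-0.8), np.float64(-1.4)), (np.float64(-128.0), np.float64(-127.6), np.float64(0.1), np.float64(0.2), np.float64(0.1)), (np.float64(-119.5), np.float64(-119.1), np.float64(0.4), np.float64(-0.8), np.float64(-1.0)), (np.float64(-111.0), np.float64(-110.6), np.float64(0.7), np.float64(-0.8), np.float64(-1.6)), (np.float64(-102.5), np.float64(-102.1), np.float64(0.6), np.float64(-0.3), np.float64(-0.2)), (np.float64(-94.0), np.float64(-93.6), np.float64(-0.1), np.float64(0.5), np.float64(0.4)), (np.float64(-85.5), np.float64(-85.1), np.float64(1.5), np.float64(-0.2), np.float64(-1.7)), (np.float64(-77.0), np.float64(-76.6), np.float64(1.2), np.float64(0.0), np.float64(-0.8)), (np.float64(-68.5), np.float64(-68.1), np.float64(0.2), np.float64(0.2), np.float64(-1.0)), (np.float64(-60.0), np.float64(-59.6), np.float64(1.1), np.float64(0.4), np.float64(-1.3)), (np.float64(-51.5), np.float64(-51.1), np.float64(0.2), np.float64(-0.0), np.float64(-0.1)), (np.float64(-43.0), np.float64(-42.6), np.float64(1.1), np.float64(-0.1), np.float64(-1.2)), (np.float64(-34.5), np.float64(-34.1), np.float64(-0.2), np.float64(0.7), np.float64(-0.3)), (np.float64(-26.0), np.float64(-25.6), np.float64(0.0), np.float64(-0.1), np.float64(-0.6)), (np.float64(-17.5), np.float64(-17.1), np.float64(0.3), np.float64(-1.0), np.float64(-1.1))] 18.9667
```

```bash
cat >> h.py <<'E'
def step(bot,get_obs,t,v,n=3):
    bot.servo_line(G(t-OFF,0,ZP),velocity=v); D=[]
    for _ in range(n): bot.dwell(.02); o=get_obs(); D.append(drag(o)+.23)
    return o,np.mean(D),toG(o["position"])[0]+OFF
E
python3 - <<'E'
from h import *
from workcell import *
for t in np.arange(-.014,.0241,.002):
    o,f,x=step(bot,get_obs,t,.03); print("%.1f %.1f %.1f lat%.1f|"%(t*1e3,x*1e3,f,lat(o)),end="")
    if f>25: break
print(o["time_s"],o["wrist_force"])
d=vision.read_camera("top");np.savez("top3.npz",**d)
cv2.imwrite("pics/p3.png",cv2.resize(d["frame"][190:280,170:330],(800,450),interpolation=2)[:,:,::-1])
E
```

```text
-14.0 -13.9 0.1 lat-0.6|-12.0 -12.0 0.2 lat0.6|-10.0 -9.9 0.6 lat-0.3|-8.0 -7.9 0.2 lat-0.8|-6.0 -5.9 0.3 lat0.3|-4.0 -3.9 -0.2 lat0.4|-2.0 -1.9 0.3 lat-0.8|0.0 -0.1 2.5 lat-1.1|2.0 1.4 5.6 lat0.0|4.0 3.3 6.8 lat0.3|6.0 5.2 6.2 lat-0.9|8.0 7.2 6.6 lat-0.1|10.0 9.2 6.9 lat-0.3|12.0 11.2 7.0 lat-0.6|14.0 13.3 6.7 lat0.9|16.0 15.3 6.7 lat-0.1|18.0 17.3 6.8 lat0.7|20.0 19.3 7.0 lat0.7|22.0 21.4 6.3 lat0.9|24.0 23.4 6.0 lat1.0|24.9833 [ 0.26552999 -5.77214859  1.0299186 ]
```

View pics/p3.png

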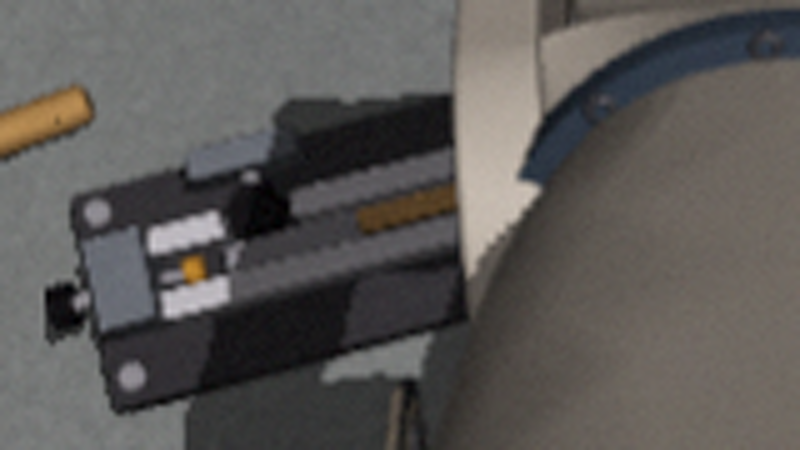

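The drag is a steady 6.7 N. The blank front at crop (232,255) is still about 10 mm short of the nose (207,268), so I'll creep forward until the nose takes load.

```bash
python3 - <<'E'
from h import *
from workcell import *
F=[];t=.024;base=6.6
while t<.048:
    t+=.0005 if t<.029 else .00025
    o,f,x=step(bot,get_obs,t,.01,2); F.append((round(t*1e3,2),round(x*1e3,2),round(f,1)))
    if f<base+1.5: base=.8*base+.2*f
    if f>base+6.2: break
f=[]
for _ in range(10): bot.dwell(.06); f.append(drag(get_obs())+.23)
print([tuple(map(float,a)) for a in F[-22:]],base,np.round(f,1),o["time_s"])
E
```

```text
[(32.25, 31.54, 6.9), (32.5, 31.8, 6.8), (32.75, 32.06, 7.3), (33.0, 32.31, 6.3), (33.25, 32.57, 7.5), (33.5, 32.85, 6.1), (33.75, 33.06, 6.6), (34.0, 33.34, 6.5), (34.25, 33.59, 6.4), (34.5, 33.82, 6.7), (34.75, 34.12, 6.9), (35.0, 34.33, 7.0), (35.25, 34.6, 6.9), (35.5, 34.88, 6.6), (35.75, 34.97, 7.3), (36.0, 35.08, 8.7), (36.25, 35.16, 9.5), (36.5, 35.3, 10.8), (36.75, 35.42, 10.8), (37.0, 35.58, 12.1), (37.25, 35.66, 12.5), (37.5, 35.81, 13.6)] 6.87643746307334 [13.3 13.5 14.2 13.5 12.9 12.4 13.5 12.9 13.5 14.1] 37.5
```

The nose is carrying about 6.5–8 N (total 13.4 N less 6.8 N drag, with about 0.85 mm of give), held for over 0.6 s. I'll withdraw the stick and lay it back where it came from.

```bash
python3 - <<'E'
from h import *
from workcell import *
bot.servo_line(G(.033-OFF,0,ZP),velocity=.03)
bot.servo_line(G(-.16-OFF,0,ZP),velocity=.1)
bot.servo_line(G(-.165-OFF,0,.10),velocity=.15)
bot.reach([.6144,-.2794,.09],down(np.radians(81.5)))
bot.servo_line([.6144,-.2794,.035],velocity=.12)
f0=get_obs()["wrist_force"][2];z=.028
while z>.023:
    bot.servo_line([.6144,-.2794,z],velocity=.03);o=get_obs()
    if o["wrist_force"][2]-f0>2.5: break
    z-=.0005
print(z,o["position"],o["wrist_force"])
hand.move_gripper(.05)
bot.servo_line([.6144,-.2794,.15],velocity=.15)
bot.reach([.45,-.36,.25],down(np.radians(60)))
d=vision.read_camera("top");e=vision.read_camera("scene");print(get_obs()["time_s"])
a=cv2.resize(d["frame"][180:290,170:480],(800,284),interpolation=2)
b=cv2.resize(e["frame"][150:260,170:430],(800,338),interpolation=2)[:316]
cv2.imwrite("pics/p4.png",np.vstack([a,b])[:,:,::-1])
h=cv2.cvtColor(d["frame"],cv2.COLOR_RGB2HSV)
for c,A,k in blobs((h[...,1]>120)&(h[...,2]>60),360,180,470,215,20,2000):print(c,A)
E
```

```text
0.024999999999999998 [ 0.61449856 -0.27941814  0.02558061] [-1.66129149  0.40520613  6.03237628]
46.2667
[442.0106383  200.78457447] 376
[396.88405797 199.34782609] 207
```

View pics/p4.png

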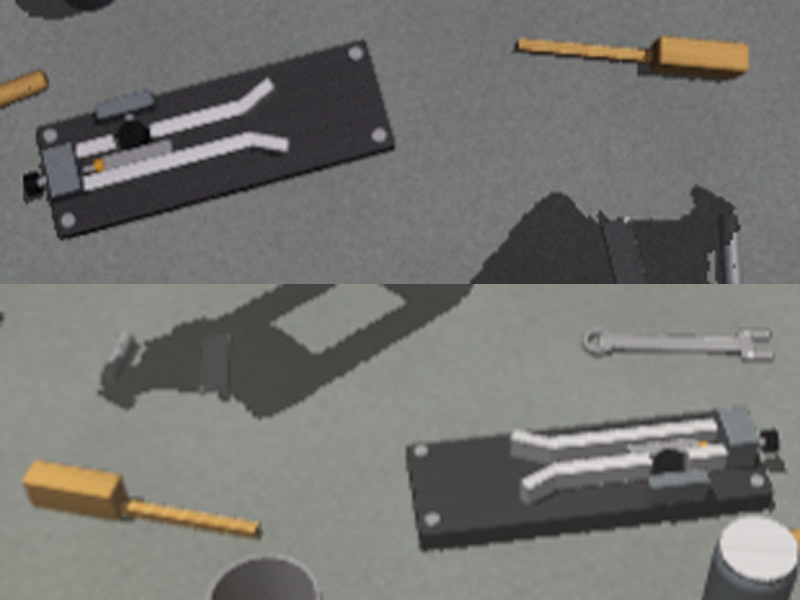

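The blank is in the channel against the brass nose, top crop (100,165) to (170,148). The stick lies flat at its original spot, clear of the guide, and the other things haven't moved. I'm handing in.

```bash
python3 -c "
from workcell import *
print(hand_in())"
```

```text
the job is handed in; nothing more can be done
None
```

I fed the blank through the channel with the stick and pressed it on the nose at about 6.5–8 N for over 0.6 s; the stick is laid flat back at its starting spot, the blank is still against the nose, and the job is handed in (no verdict was returned).

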